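# Square up a loose frame post and hold it

### The arm

A 6-joint arm with a two-finger parallel gripper is mounted at the origin on the work surface. World frame = base frame: x ahead of the robot, y to its left, z up, the work surface at z = 0. Lengths are in mm, angles in rad, forces in N, time in s.
With the tool pointing down it reaches from about 275 to 825 mm from the base axis. Payload 4.9 kg.
Tool frame: the origin (TCP) lies on the centre line of the jaws, within the pads' length; the fingertips stand ahead of it and the grasp point (between the pads) lies 8 mm behind it (r.tip_reach is the z of the fingertips in the tool frame, in mm); z points along the fingers, x is the direction in which the jaws open and shut, and the axes are right-handed (so a half turn about z gives the same grasp; the last joint's range is limited). The gripper opens to 85 mm and grips with 20 to 120 N. Pads are 22 mm wide; open, the fingers measure 114 mm over their backs; the gripper's body (76 mm by 85 mm) begins 54 mm behind the grasp point. The pads swing forward as they close: fully open they stand 13 mm farther back than shut.
Start: joints at [0.966, 0.326, -0.193, 1.052, 0, 1.437], TCP at [249.477, 490.183, 242.281] pointing down, gripper open.
Joint ranges: [-2.65, 2.65], [-0.97, 1.79], [-1.3, 1.35], [-1.93, 2.1], [-1.47, 1.37], [-3.14, 3.14]. Speed limits (rad/s): [2.57, 2.57, 3.14, 3.14, 3.14, 3.14].

### API

Orientations are given as a rotation vector (axis times angle).
In Python, from workcell import r gives the robot as it stands.
- The arm moves only by the shell command python3 -m handwheel 'ROWS'. ROWS is text: rows parted by semicolons, each of 5 numbers parted by spaces: the finger opening in mm, from 0 to 85.4, then the shift along the tool's x, y, z in mm, then the turn about the tool's z in degrees. In form: jaw tx ty tz twist; .... A call has 1 to 10 rows; each row is the pose to reach, as a shift and turn from the pose commanded when the call began, along the tool's axes at that moment; what a row does not reach only later rows make up. A row lasts 1/12 s, in which the tool goes at most 41.7 mm and 7.16 degrees, less where a joint would pass 70% of its speed; a pose out of reach is approached as far as the arm can. A call with a gripper value outside its range is refused whole. The fingers move at their own pace and stop on an object; the grip force is fixed at half the most. Time passes only in rows, so rows that repeat a pose let the fingers close. It gives the time, the measured TCP pose, the force and the opening at its end, in the units of the state.
- r.state(): the state, without advancing time (a new reading comes with each control period).
- r.get_image(name): name is "scene" or "side" or "wrist"; returns (picture, depth): 384x512x3 uint8, red, green, blue; 384x512 float32, mm along the optical axis (not along the pixel's ray), 0 where there is no reading.
- r.calibration(name): a dict with "vertical_fov" (degrees; the focal length in pixels is half the picture's height over the tangent of half this angle, whatever the lens; pixels are square), "cx", "cy" (the principal point, pixels), "view" (4x4, takes a point from world to camera coordinates). Camera axes: x right, y down, z forward; pixel columns grow to the right and rows downward; lengths in mm; the calibration is good to about 2 mm. The wrist camera is an equidistant fisheye: a pixel r from the principal point sees the ray r / f radians off the axis. A picture is of the moment at which its call begins: read the wrist's pose just before it. calibration takes no time and is no camera call; for the wrist camera it gives the pose at the moment of the call.
- r.finish_job(): hands the job in, once; it reports no verdict.
The state is a dict: "clock": time; "joints": joint angles; "qd": joint speeds; "tau": joint torques, N m; "position": TCP position; "tool_rot": TCP orientation; "contact_force": force on the tool from outside, world axes, zero at the start; "moment": the same for the moment, N m; "grip_width": finger opening in mm.
Only numpy, scipy, OpenCV 4.12 (cv2) and the standard library are available. Lean on these libraries where they do the work, as an engineer would, in place of code of your own. Each camera call takes 0.05 s, during which the arm holds its last target.

### The job

One post of the little frame leans inward on its loose pivot screw. Take the blue-capped dropper bottle off the base plate and stand it in the empty half of the bottle tray, then stand the engineer's square on the plate and press it into the corner until its stock lies flat on the plate and its blade is flush against the post, bringing the post upright without pushing it past upright. Finish while still gripping the square and holding it pressed firmly down and against the post, so that the screw can be tightened; leave everything else where it is.

Things in the scene. Friction and masses are not known exactly. Their poses are not given: they have to be found in the camera images.
- frame: Frame clamped to the bench, rigid. Dark plate 90 (x) x 300 (y) x 12 mm, origin under its centre, z up. Two 30 x 30 mm aluminium posts on its centre line at y = -120 mm (tight) and +120 mm (loose), tops 50 mm above the plate, each between thin steel brackets (34 mm high) on its +x and -x sides. Low black clamps (23 mm above the bench) at y = -72 mm.
- seat (a point): The corner to press into: the point on the plate's top (12 mm above the bench) where the inner (-y) face of the loose post stands when upright; axes as the frame's. The square goes in from -y: stock along the plate's centre line, blade against the post's inner face.
- post (a joint): Lean of the loose post about its pivot screw (along frame x, 20 mm above the plate), rad: 0 = upright, positive = top leans inward to the plate's middle (starts 0.08 to 0.18), negative = past upright. Stays where left; about 3 N at its top swings it. Below the screw its face comes back against the blade's foot, so it stops firmly once the blade is flush.
- square_grip (a point): Engineer's square, steel, 0.38 kg, standing on its stock. Site: in the blade, 52 mm above the stock's underside. Blade 8 mm thick (x), 30 mm wide (y = -13 to +17 mm), top at 98 mm, bare above 18 mm. Stock 22 mm wide (x), 18 high, from y = -78 to +17 mm (heel). z up; +y is the heel side, the straight edge that goes against the post: keep fingers behind it. Seated, its axes agree with the frame's.
- square: The same square; origin at the underside of the stock, straight below square_grip; axes the same. Pushing it in with 12 to 16 N brings the post flush, 5 N then holds it; much more tips the square forward over its heel and the post past upright. It slides easily on the plate (friction about 0.25).
- square_heel (a point): Bottom outer corner of the square (underside of the stock, outer edge of the blade), 17 mm from square_grip in +y and 52 mm below it. Seated, it meets the seat.
- bottle_mid (a point): Blue-capped white dropper bottle standing on the plate near the loose post, where the square has to go. 28 mm diameter, straight sides up to 40 mm, cap and spout to 70 mm; 45 g. The point is on its axis 34 mm above its foot. Grip it across the plate (along the frame's x), as the post is close in y.
- bottle: The same bottle; origin at its foot, z along its axis.
- tray: Black open bottle tray fixed to the bench, outside 100 (x) x 164 (y) x 18 mm high, walls 4 mm, floor 4 mm thick, a divider across the middle (y = 0, as high as the walls). Origin under its centre. The spare red-capped bottle stands in the -y half; the +y half is empty.
- tray_empty (a point): Centre of the empty half's floor, 4 mm above the bench; the compartment is 92 (x) x 76 (y) mm; axes as the tray's.
- spare: Red-capped dropper bottle, same size as the blue one, standing in the tray. Bystander; origin at its foot.
- crossbar: Flat aluminium bar 30 x 270 x 10 mm lying on the bench beyond the frame. Bystander; origin under its centre.
- wheel: Green plastic flanged wheel, 64 mm diameter, 30 mm high. Bystander; origin under its centre.
- jar: Glass jar with a black lid, 52 mm diameter, 60 mm high. Bystander; origin under its centre.
- driver: Screwdriver with an orange handle, 170 mm long, lying. Bystander.
- hexkey: Dark hex key, 85 x 28 mm, lying. Bystander.
- dish: Small steel dish with washers, 68 mm diameter, 16 mm high, between the robot and the frame. Bystander; origin under its centre.
There are look-alikes about, which are no part of the job. There is more than one size of the tray; the one meant has the size given above. What is shaped like the bottle but turquoise is not meant.

How it is judged:
By the outcome, as a careful person would: the job done as asked, in the order asked, and still so for the second after the job is handed in, while the arm keeps its last pose, push and grip.
It also fails if it takes over 58 s, if anything falls off the work surface, if the arm or the gripper's body presses on something with over 40 N, if the wrist force passes 120 N, or if a joint passes its speed limit or range.

## Working session

There is one attempt and no reset: what is moved stays moved. The work goes in short steps, Python scripts to look and compute and a shell command to move; the robot and the scene stay as the last step left them, time stands still between calls to the robot, and variables do not carry over. Pictures are saved under pics/ and viewed, and the job is handed in when it is done.

```bash
ls; mkdir -p pics
cat > h.py <<'E'
import numpy as np,cv2
from workcell import r
def shot(n,tag):
    c=r.calibration(n); im,d=r.get_image(n)
    np.savez(f'{tag}.npz',im=im,d=d,view=np.array(c['view']),fov=c['vertical_fov'],cx=c['cx'],cy=c['cy'])
    cv2.imwrite(f'pics/{tag}.png',im[:,:,::-1]); return im,d,c
class V:
    def __init__(s,tag):
        z=np.load(tag+'.npz'); s.im=z['im'];s.d=z['d'];s.view=z['view'];s.f=192/np.tan(np.radians(float(z['fov'])/2));s.cx=float(z['cx']);s.cy=float(z['cy'])
        s.R=s.view[:3,:3];s.t=s.view[:3,3];s.c=-s.R.T@s.t;s.fish=tag.startswith('wrist')
    def ray(s,u,v):
        a=np.array([u-s.cx,v-s.cy])
        if s.fish:
            rr=np.hypot(*a)+1e-9;th=rr/s.f;p=np.array([*(a/rr*np.sin(th)),np.cos(th)])
        else: p=np.array([a[0]/s.f,a[1]/s.f,1])
        return s.R.T@p
    def plane(s,u,v,z):
        q=s.ray(u,v);return s.c+q*(z-s.c[2])/q[2]
    def dep(s,u,v):
        q=s.ray(u,v); p=s.R@q; return s.c+q*s.d[int(round(v)),int(round(u))]/p[2]
    def cloud(s):
        vv,uu=np.mgrid[0:384,0:512]; 
        a=np.stack([uu-s.cx,vv-s.cy],-1).astype(float)
        if s.fish:
            rr=np.linalg.norm(a,axis=-1)+1e-9;th=rr/s.f;xy=a/rr[...,None]*np.tan(th)[...,None]
        else: xy=a/s.f
        p=np.concatenate([xy*s.d[...,None],s.d[...,None]],-1)
        return (p-s.t)@s.R
    def proj(s,P):
        p=s.R@np.asarray(P)+s.t
        if s.fish:
            th=np.arctan2(np.hypot(p[0],p[1]),p[2]);k=s.f*th/np.hypot(p[0],p[1]);return p[0]*k+s.cx,p[1]*k+s.cy
        return p[0]/p[2]*s.f+s.cx,p[1]/p[2]*s.f+s.cy
E
python3 - <<'E'
from h import *
print(r.state(),r.tip_reach)
for n in('scene','side','wrist'):
    im,d,c=shot(n,n+'0'); print(n,c,(d>0).mean())
E
```

```text
pics
{'clock': 0.0, 'joints': array([ 9.65785287e-01,  3.26923772e-01, -1.93608194e-01,  1.05198335e+00,
        2.96469241e-06,  1.43661593e+00]), 'qd': array([ 0.00136601, -0.00103276,  0.00092073, -0.00057924,  0.00012312,
       -0.00028839]), 'tau': array([ 1.38744705e-03, -4.43400228e+01,  2.62439454e+01,  1.53922546e-02,
       -3.43998852e-05,  1.69295916e-06]), 'position': array([249.14819815, 489.69469624, 241.50353361]), 'tool_rot': array([ 2.67772249e+00,  1.64166240e+00, -2.47143609e-03]), 'contact_force': array([0.18045314, 1.36446159, 0.06921969]), 'moment': array([ 0.02738857, -0.0142347 ,  0.00248839]), 'grip_width': 85.76646743606439} 11.0
scene {'vertical_fov': 47.500442389125595, 'cx': 250.0432455984566, 'cy': 198.07433052160792, 'view': array([[ 5.47884202e-01,  8.36389904e-01,  1.65779530e-02,
        -2.89018389e+02],
       [ 6.99176828e-01, -4.46941040e-01, -5.58028198e-01,
        -3.27021901e+02],
       [-4.59319784e-01,  3.17325755e-01, -8.29656376e-01,
         1.45865395e+03],
       [ 0.00000000e+00,  0.00000000e+00,  0.00000000e+00,
         1.0000000
[... 248 characters left out ...]
80e-01, -6.51452195e-01,
         1.02319934e+02],
       [ 9.83019765e-02, -6.44090363e-01, -7.58606832e-01,
         8.60460209e+02],
       [ 0.00000000e+00,  0.00000000e+00,  0.00000000e+00,
         1.00000000e+00]])} 0.995849609375
wrist {'vertical_fov': 65.70646984690485, 'cx': 250.13524166266384, 'cy': 190.62053933268544, 'view': array([[ 4.54848776e-01,  8.90567035e-01, -1.71642125e-03,
        -5.48857572e+02],
       [ 8.53925741e-01, -4.35585792e-01,  2.84738205e-01,
        -3.68284924e+01],
       [ 2.52830811e-01, -1.30978521e-01, -9.58603781e-01,
         3.78563562e+02],
       [ 0.00000000e+00,  0.00000000e+00,  0.00000000e+00,
         1.00000000e+00]])} 0.9925130208333334
```

View pics/scene0.png

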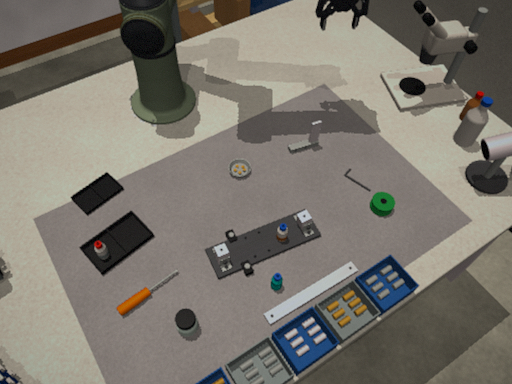

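View pics/side0.png

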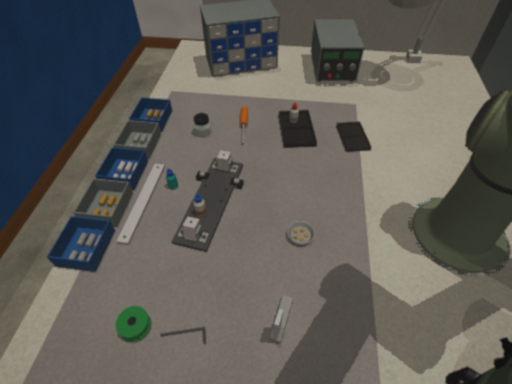

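View pics/wrist0.png

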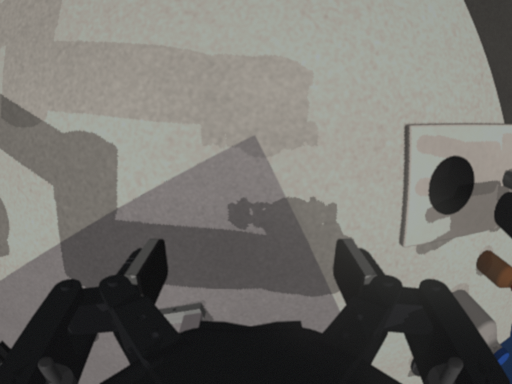

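The scene view shows the blue-capped bottle on the plate at about (283,232). A turquoise look-alike stands off the plate at (277,282). The large tray with the red-capped bottle is at (118,242), with a smaller tray at (97,193), and the square stands at (308,140). I'll enlarge these areas to confirm.

Run:
```python
from h import *
def crop(tag,x,y,w,h,k):
    im=V(tag).im[y:y+h,x:x+w,::-1]; return cv2.resize(im,None,fx=k,fy=k,interpolation=cv2.INTER_CUBIC)
cv2.imwrite('pics/c1.png',crop('scene0',200,110,200,150,4))
cv2.imwrite('pics/c2.png',crop('side0',150,140,200,150,4))
for t in('scene0','side0'):
    v=V(t);C=v.cloud()
    for nm,(lo,hi,zl,zh) in dict(blue=((100,120,60),(125,255,255),40,120),red=((0,140,60),(8,255,255),25,110)).items():
        hsv=cv2.cvtColor(v.im,cv2.COLOR_RGB2HSV)
        m=cv2.inRange(hsv,lo,hi); n,l,s,c=cv2.connectedComponentsWithStats(m)
        for i in range(1,n):
            if s[i,4]>6 : 
                P=np.median(C[l==i],0); 
                if zl<P[2]<zh:print(t,nm,c[i].round(1),s[i,4],P.round(1))
# tall-map of each object: points at z ranges
    def box(name,u0,v0,u1,v1,z0,z1):
        Q=C[v0:v1,u0:u1].reshape(-1,3);Q=Q[(Q[:,2]>z0)&(Q[:,2]<z1)]
        print(t,name,len(Q),Q.mean(0).round(1),Q.min(0).round(1),Q.max(0).round(1)) if len(Q) else None
        return Q
    if t=='scene0': box('sq',280,110,335,160,8,120); box('sqtop',280,110,335,160,80,120)
    else: box('sq',260,285,300,350,8,120);box('sqtop',260,285,300,350,80,120)
```

```text
scene0 blue [282.6 226.3] 44 [642.5  22.9  69.5]
scene0 blue [277.1 276.6] 47 [743.3 -64.3  57.3]
scene0 red [479.1  94.5] 54 [602.1 793.7 105.3]
scene0 red [ 97.8 244. ] 56 [ 431.9 -390.7   61.3]
scene0 sq 382 [419.1 282.2  38.9] [394.7 222.3   8.6] [433.  318.4 100. ]
scene0 sqtop 57 [422.2 301.3  91.2] [415.8 286.9  80.5] [428.2 316.8 100. ]
side0 blue [268.4  49.7] 104 [ 546.9 -697.6   81.8]
side0 blue [252.3  52.1] 105 [ 603.9 -675.7   81. ]
side0 blue [219.3  56.2] 114 [ 718.3 -629.9   81.1]
side0 blue [165.9 105.1] 31 [ 844.4 -374.6   41.4]
side0 blue [148.8 119.1] 12 [ 879.4 -284.5   43. ]
side0 blue [157.4 119.6] 18 [ 850.6 -288.3   40.8]
side0 blue [169.4 172.5] 29 [738.7 -58.6  58.3]
side0 blue [197.7 197.7] 37 [637.6  27.6  71.3]
side0 blue [ 66. 226.] 11 [938.7 131.3  43.2]
side0 red [329.3  75.5] 14 [ 315.8 -619.2   34.9]
side0 red [294.4 105.9] 19 [ 429.  -386.7   62.2]
side0 sq 525 [412.4 280.9  37. ] [391.9 222.6   8.7] [431.7 318.5 100.8]
side0 sqtop 99 [418.3 304.5  95.5] [411.8 287.4  80.1] [424.6 317.4 100.8]
```

View pics/c1.png

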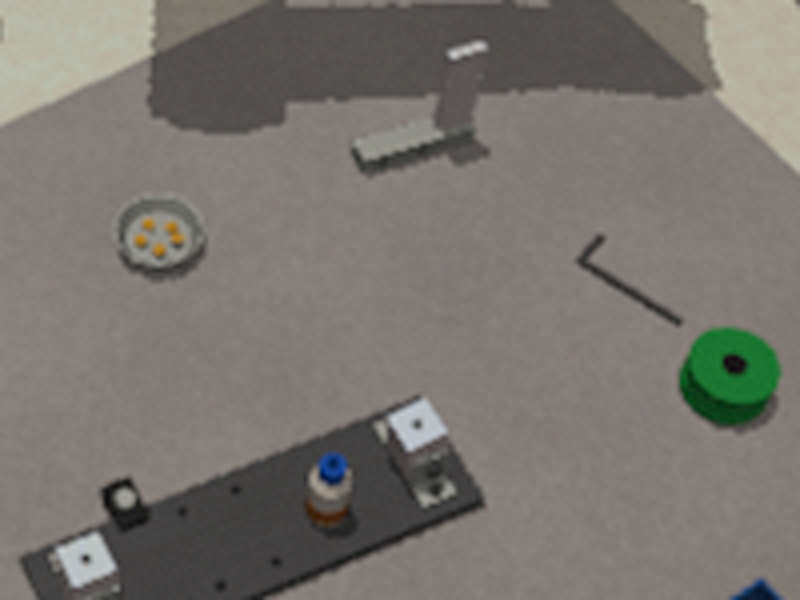

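View pics/c2.png

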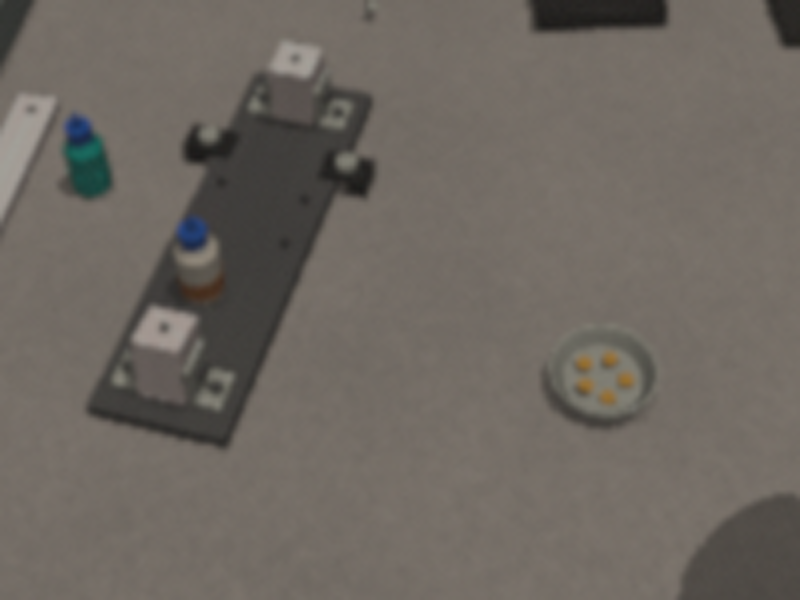

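The crops settle it. The white, blue-capped bottle on the plate (crop 1 at 330,490) is the target. The turquoise one beside the bar is the decoy. The square stands with its heel towards image right. Next I'll measure the frame, tray and square poses.

Run:
```python
from h import *
for t,pb,tb,cb in(('scene0',(195,195,330,285),(70,200,165,280),(80,170,130,215)),('side0',(165,145,255,255),(270,100,325,155),(330,115,375,160))):
    v=V(t);C=v.cloud();hsv=cv2.cvtColor(v.im,cv2.COLOR_RGB2HSV)
    def reg(b): 
        m=np.zeros((384,512),bool);m[b[1]:b[3],b[0]:b[2]]=1;return m
    dark=(hsv[...,2]<90)
    m=reg(pb)&(C[...,2]>7)&(C[...,2]<17)&dark
    n,l,s,c=cv2.connectedComponentsWithStats(m.astype(np.uint8));k=1+s[1:,4].argmax();m=(l==k)
    ys,xs=np.where(m);P=np.array([v.plane(a,b,12)[:2] for a,b in zip(xs,ys)],np.float32)
    print(t,'plate',cv2.minAreaRect(P),C[m].mean(0))
    m=reg(pb)&(C[...,2]>52);ys,xs=np.where(m)
    n,l,s,c=cv2.connectedComponentsWithStats(m.astype(np.uint8))
    for i in range(1,n):
        if s[i,4]>20:
            Q=C[l==i];print('  tall',s[i,4],c[i].round(1),Q.mean(0).round(1),Q.max(0).round(1),cv2.minAreaRect(Q[:,:2].astype(np.float32)))
    for nm,b in(('tray',tb),('small',cb)):
        m=reg(b)&(hsv[...,2]<60)&(C[...,2]<30)
        n,l,s,c=cv2.connectedComponentsWithStats(m.astype(np.uint8));k=1+s[1:,4].argmax();m=l==k
        m2=m&(C[...,2]>13)
        print('  ',nm,cv2.minAreaRect(C[m][:,:2].astype(np.float32)),'rim',cv2.minAreaRect(C[m2][:,:2].astype(np.float32)) if m2.sum()>5 else 0)
    b=(280,110,335,160) if t=='scene0' else (255,285,300,350)
    m=reg(b)&(C[...,2]>14)&(C[...,2]<22)
    print('  stock',cv2.minAreaRect(C[m][:,:2].astype(np.float32)))
    m=reg(b)&(C[...,2]>60);print('  blade',cv2.minAreaRect(C[m][:,:2].astype(np.float32)))
    m=reg(b)&(C[...,2]>94);print('  bladetop',cv2.minAreaRect(C[m][:,:2].astype(np.float32)))
```

```text
scene0 plate ((629.3093872070312, -23.517990112304688), (297.7198181152344, 130.0060272216797), 82.26607513427734) [629.94194396 -33.97299502  10.82376525]
  tall 135 [304.5 216.9] [647.7  89.   66.6] [1057.   108.7 1032.5] ((836.7101440429688, -136.59173583984375), (40.833641052246094, 636.6409912109375), 40.005130767822266)
  tall 76 [282.8 228.8] [645.1  22.   63.9] [655.1  34.9  81.9] ((642.85498046875, 23.517004013061523), (24.718475341796875, 22.001564025878906), 4.137269496917725)
  tall 152 [221.6 250.7] [ 615.1 -142.7   66.4] [1057.  -124.4 1032.5] ((829.5004272460938, -242.02426147460938), (35.67873764038086, 518.163330078125), 65.09800720214844)
  tall 49 [277.7 276.3] [749.5 -69.2  78. ] [1057.   -53.8 1032.5] ((899.3302001953125, -208.65342712402344), (17.329133987426758, 446.9758605957031), 47.041011810302734)
   tray ((411.778076171875, -347.0795593261719), (115.56228637695312, 163.6687469482422), 11.176933288574219) rim ((418.4847412109375, -346.1300964355469), (102.84980010986328, 163.50454711914062), 10.290572166442871)
   small ((236.14022827148438, -332.1350708007
[... 1396 characters left out ...]
167.17591857910156), 11.460067749023438) rim ((416.4827575683594, -344.62445068359375), (98.18994903564453, 164.3118133544922), 11.105233192443848)
   small ((240.6292724609375, -330.092529296875), (76.06980895996094, 126.73600006103516), 13.401995658874512) rim ((240.65029907226562, -326.8241271972656), (73.35995483398438, 118.41620635986328), 12.857504844665527)
  stock ((411.8985290527344, 270.35650634765625), (95.29476928710938, 22.061025619506836), 78.48113250732422)
  blade ((423.5802917480469, 416.88653564453125), (259.1529541015625, 12.276320457458496), 87.32609558105469)
  bladetop ((423.4104309082031, 416.89947509765625), (259.16510009765625, 11.443531036376953), 87.43495178222656)
```

```bash
cat >> h.py <<'E'
from scipy.spatial.transform import Rotation as Ro
def to(x,y,z,ang=None):
    """shift in tool axes to world TCP target; ang= wanted world angle of tool x (deg)"""
    s=r.state();R=Ro.from_rotvec(s['tool_rot']).as_matrix();d=R.T@(np.array([x,y,z])-s['position'])
    a=np.degrees(np.arctan2(R[1,0],R[0,0]))
    tw=None if ang is None else round((a-ang+90)%180-90,2)
    print('clock',round(s['clock'],2),'pos',s['position'].round(1),'ang',round(a,2),'tilt',R[:,2].round(3),'F',s['contact_force'].round(1),'M',s['moment'].round(2),'w',round(s['grip_width'],1)); print('shift',d.round(1),'twist',tw)
E
python3 -c "
from h import *
to(640,25,200,-7.6)"
```

```text
clock 0.15 pos [249.2 489.8 241.7] ang 63.02 tilt [-0.001 -0.001 -1.   ] F [-0.2 -0.2 -0.3] M [ 0.02 -0.03  0.  ] w 85.3
shift [-236.9  559.1   41.9] twist 70.62
```

```bash
python3 -m handwheel '60 -237 559 42 70.6; 60 -237 559 42 70.6; 60 -237 559 42 70.6; 60 -237 559 42 70.6; 60 -237 559 42 70.6; 60 -237 559 42 70.6; 60 -237 559 42 70.6; 60 -237 559 42 70.6; 60 -237 559 42 70.6; 60 -237 559 42 70.6'
python3 -c "
from h import *
to(640,25,200,-7.6)"
```

```text
clock: 0.98
position: [517.8, 170.1, 213.2]
tool_rot: [-3.134, 0.217, 0.0]
contact_force: [0.4, 0.3, -1.0]
grip_width: 60.2
clock 0.98 pos [517.8 170.1 213.2] ang -7.93 tilt [-0.  0. -1.] F [ 0.4  0.3 -1. ] M [0.1  0.01 0.01] w 60.2
shift [141.1 126.9  13.2] twist -0.33
```

```bash
python3 -m handwheel '60 141 127 13 0; 60 141 127 13 0; 60 141 127 13 0; 60 141 127 13 0; 60 141 127 13 0; 60 141 127 13 0; 60 141 127 13 0'
python3 -c "
from h import *
to(640,25,200,-7.6); shot('wrist','wrist1')"
```

```text
clock: 1.57
position: [640.0, 26.3, 199.4]
tool_rot: [-3.134, 0.211, 0.003]
contact_force: [-0.8, 1.3, 0.0]
grip_width: 59.8
clock 1.57 pos [640.   26.3 199.4] ang -7.71 tilt [-0.002  0.    -1.   ] F [-0.8  1.3  0. ] M [ 0.04  0.04 -0.03] w 59.8
shift [ 0.2  1.3 -0.6] twist -0.11
```

View pics/wrist1.png

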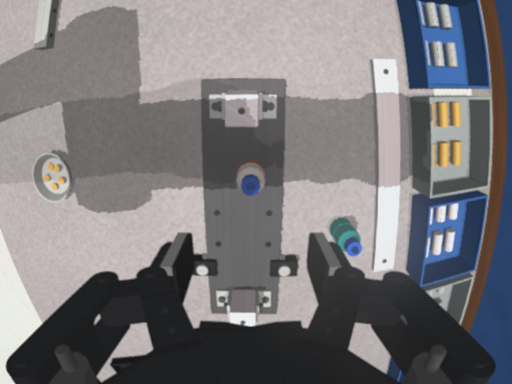

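The wrist view shows the plate upright in the picture, its far end at row 80 and its columns from about 202 to 285. The bottle cap is at (250,185), the loose post at (240,110) and the turquoise decoy at (347,236). I'll refine the frame and bottle from this view.

```bash
python3 - <<'E'
from h import *
v=V('wrist1');C=v.cloud();hsv=cv2.cvtColor(v.im,cv2.COLOR_RGB2HSV)
print('cam',v.c.round(1),'f',v.f)
sub=np.zeros((384,512),bool);sub[60:255,190:300]=1
m=sub&(hsv[...,2]<105)&(C[...,2]>7)&(C[...,2]<17)&(abs(C[...,0]-635)<75)
ys,xs=np.where(m);P=np.array([v.plane(a,b,12)[:2] for a,b in zip(xs,ys)])
# side edges by row
L=[];Rr=[]
for row in range(125,250,4):
    k=xs[ys==row]
    if len(k): L.append(v.plane(k.min()-.5,row,12)[:2]);Rr.append(v.plane(k.max()+.5,row,12)[:2])
for E in(L,Rr):
    E=np.array(E);a=np.polyfit(E[:,1],E[:,0],1)
    res=E[:,0]-np.polyval(a,E[:,1]);g=abs(res)<2;a=np.polyfit(E[g,1],E[g,0],1);print('edge slope deg',np.degrees(np.arctan(a[0])),'x at y=0',a[1],'x at y=45',np.polyval(a,45),g.sum())
top=[]
for col in range(210,278,4):
    k=ys[xs==col]; top.append(v.plane(col,k.min()-.5,12)[:2])
top=np.array(top);a=np.polyfit(top[:,0],top[:,1],1);print('end slope',np.degrees(np.arctan(a[0])),'y at x=645',np.polyval(a,645))
# blue cap
m=sub&(cv2.inRange(hsv,(100,110,50),(125,255,255))>0);ys,xs=np.where(m);print('cap px',xs.mean(),ys.mean(),len(xs),'depth',np.median(C[m],0).round(1),'ray at z=76',v.plane(xs.mean(),ys.mean(),76).round(1))
# bottle side points
m=sub&(C[...,2]>25)&(C[...,2]<85)&(C[...,1]<60);print('bottle z>25',C[m].min(0).round(1),C[m].max(0).round(1))
m=sub&(C[...,2]>25)&(C[...,2]<48)&(C[...,1]<60);print(' body',C[m].min(0).round(1),C[m].max(0).round(1),C[m].mean(0).round(1))
m=sub&(C[...,2]>50)&(C[...,2]<80)&(C[...,1]>70);ys,xs=np.where(m);print('post top px',xs.min(),xs.max(),ys.min(),ys.max(),cv2.minAreaRect(C[m][:,:2].astype(np.float32)),np.median(C[m],0))
E
python3 - <<'E'
import sys;sys.path.insert(0,'.')
import cv2
im=cv2.imread('pics/wrist1.png')[70:220,190:300];cv2.imwrite('pics/w1c.png',cv2.resize(im,None,fx=4,fy=4,interpolation=cv2.INTER_CUBIC))
E
```

```text
cam [650.5  97.5 330.3] f 297.3186396354542
edge slope deg 9.5771029922234 x at y=0 581.4530322262711 x at y=45 589.0457160412344 4
edge slope deg 9.9822169502587 x at y=0 671.2626401326181 x at y=45 679.1829540336727 6
end slope -1.8685627289360982 y at x=645 81.44600674704932
cap px 250.1418439716312 184.96808510638297 282 depth [640.5  27.2  70.2] ray at z=76 [640.7  28.   76. ]
bottle z>25 [627.1  14.1  25. ] [654.8  39.9  81.6]
 body [627.1  25.2  25. ] [654.8  39.9  47.7] [642.3  36.4  36.5]
post top px 224 258 93 126 ((641.5113525390625, 94.6401138305664), (30.698488235473633, 30.594024658203125), 82.23541259765625) [641.48389213  94.50117143  60.81412452]
```

View pics/w1c.png

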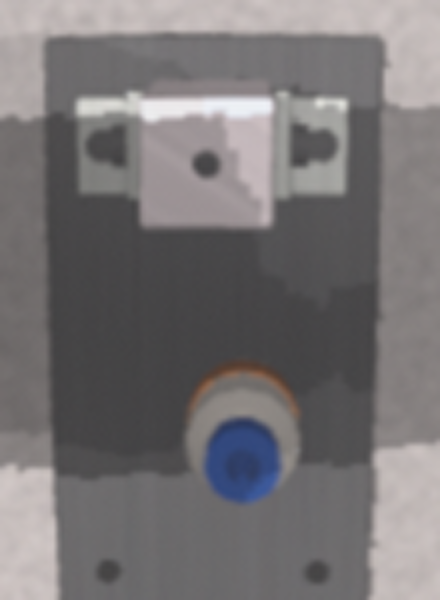

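The bottle axis is at about (641, 26.5), 28 mm across and with its top near z = 82, so it fits the description. Descending to grip it.

```bash
python3 -c "
from h import *
to(641,26.5,38,-7.7)"
```

```text
clock 1.62 pos [639.3  27.5 199.8] ang -7.61 tilt [-0.002  0.001 -1.   ] F [-0.  -0.   0.2] M [ 0.05  0.   -0.02] w 60.0
shift [  2.1   0.8 161.8] twist 0.09
```

```bash
python3 -m handwheel '60 2 1 40 0; 60 2 1 80 0; 60 2 1 115 0; 60 2 1 140 0; 60 2 1 155 0; 60 2 1 162 0; 60 2 1 162 0; 60 2 1 162 0'
python3 -c "
from h import *
to(641,26.5,38,-7.7)"
```

```text
clock: 2.28
position: [641.8, 27.2, 39.4]
tool_rot: [-3.135, 0.205, -0.001]
contact_force: [-0.1, -0.5, 0.8]
grip_width: 60.0
clock 2.28 pos [641.8  27.2  39.4] ang -7.5 tilt [ 0.001  0.    -1.   ] F [-0.1 -0.5  0.8] M [-0.01 -0.03 -0.05] w 60.0
shift [-0.7  0.8  1.4] twist 0.2
```

```bash
python3 -m handwheel '20 0 0 1 0; 20 0 0 1 0; 20 0 0 1 0; 20 0 0 1 0; 20 0 0 1 0; 20 0 0 1 0'
python3 -c "
from h import *
to(641,26.5,180,-7.7)"
```

```text
clock: 2.78
position: [643.0, 26.3, 39.3]
tool_rot: [-3.134, 0.208, -0.004]
contact_force: [-1.0, 0.3, 6.4]
grip_width: 25.9
clock 2.78 pos [643.   26.3  39.3] ang -7.58 tilt [ 0.003  0.    -1.   ] F [-1.   0.3  6.4] M [0.14 0.17 0.  ] w 25.9
shift [  -1.6   -0.  -140.7] twist 0.12
```

```bash
python3 -m handwheel '20 0 0 -40 0; 20 0 0 -80 0; 20 0 0 -115 0; 20 0 0 -130 0; 20 0 0 -130 0'
python3 -c "
from h import *
to(409,-306,170,11)"
```

```text
clock: 3.2
position: [645.0, 26.0, 173.3]
tool_rot: [3.135, -0.208, 0.015]
contact_force: [0.3, -0.8, 0.4]
grip_width: 26.1
clock 3.2 pos [645.   26.  173.3] ang -7.58 tilt [ 0.009 -0.001 -1.   ] F [ 0.3 -0.8  0.4] M [ 0.02  0.01 -0.02] w 26.1
shift [-190.2  360.2    1.3] twist -18.58
```

```bash
python3 -m handwheel '20 -190 360 0 -18.6; 20 -190 360 0 -18.6; 20 -190 360 0 -18.6; 20 -190 360 0 -18.6; 20 -190 360 0 -18.6; 20 -190 360 0 -18.6; 20 -190 360 0 -18.6; 20 -190 360 0 -18.6; 20 -190 360 0 -18.6; 20 -190 360 0 -18.6'
python3 -m handwheel '20 0 0 0 0; 20 0 0 0 0'
python3 -c "
from h import *
to(409,-306,31,11);shot('wrist','wrist2')"
```

```text
clock: 4.03
position: [403.6, -307.2, 166.8]
tool_rot: [-3.127, -0.299, 0.002]
contact_force: [0.0, -0.2, -0.7]
grip_width: 26.2
clock: 4.2
position: [404.6, -306.6, 166.8]
tool_rot: [-3.127, -0.295, 0.001]
contact_force: [0.6, 0.1, -0.1]
grip_width: 26.1
clock 4.2 pos [ 404.6 -306.6  166.8] ang 10.79 tilt [-0.001  0.001 -1.   ] F [ 0.6  0.1 -0.1] M [ 0.01 -0.02 -0.04] w 26.1
shift [  4.5   0.4 135.8] twist -0.21
```

View pics/wrist2.png

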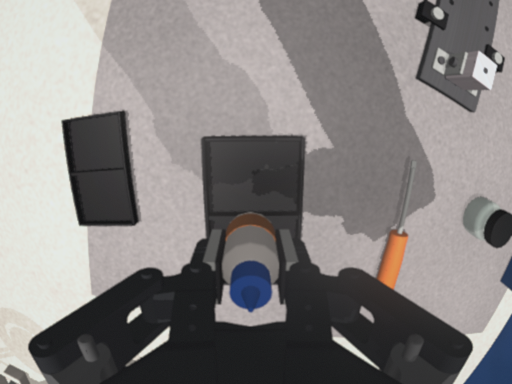

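The bottle is held upright. The tray's empty half is ahead, with corners at about (203,137) and (305,136) and the divider at about row 214. Casting those onto the rim plane.

Run:
```python
from h import *
v=V('wrist2')
cv2.imwrite('pics/w2c.png',cv2.resize(v.im[125:245,190:320,::-1],None,fx=5,fy=5))
a=v.plane(203,137,18);b=v.plane(305,136,18);print(a.round(1),b.round(1),np.linalg.norm(a-b),np.degrees(np.arctan2(*(b-a)[1::-1])))
for u,w in((206,214),(301,214)):print(v.plane(u,w,18).round(1))
u=(b-a)/np.linalg.norm(b-a);y=np.array([-u[1],u[0],0]);print('empty centre',((a+b)/2-42*y).round(1))
```

```text
[ 353.2 -273.6   18. ] [ 448.2 -254.5   18. ] 96.90169369473087 11.36910324792736
[ 367.6 -350.    18. ]
[ 462.4 -332.1   18. ]
empty centre [ 409.  -305.2   18. ]
```

View pics/w2c.png

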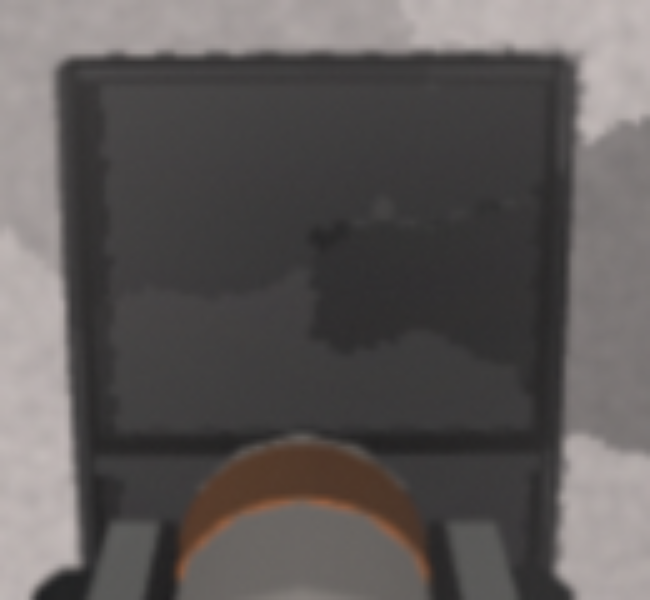

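```bash
python3 -m handwheel '20 4.5 0 40 0; 20 4.5 0 80 0; 20 4.5 0 110 0; 20 4.5 0 125 0; 20 4.5 0 130 0; 20 4.5 0 133 0; 20 4.5 0 133 0; 20 4.5 0 133 0'
python3 -c "
from h import *
to(409,-305.5,31.3,11)"
```

```text
clock: 4.92
position: [411.5, -304.9, 35.6]
tool_rot: [3.126, 0.303, 0.002]
contact_force: [-0.1, 0.9, 0.9]
grip_width: 25.7
clock 4.92 pos [ 411.5 -304.9   35.6] ang 11.08 tilt [ 0.001 -0.001 -1.   ] F [-0.1  0.9  0.9] M [-0.04 -0.01  0.01] w 25.7
shift [-2.6  0.1  4.3] twist 0.08
```

```bash
python3 -m handwheel '20 -2 0 1.5 0; 20 -2 0 2.5 0; 20 -2 0 3.5 0; 20 -2 0 3.5 0; 20 -2 0 3.5 0'
python3 -c "
from h import *
to(409,-305.5,31.3,11)"
```

```text
clock: 5.33
position: [408.5, -305.3, 31.3]
tool_rot: [3.127, 0.301, 0.001]
contact_force: [0.3, -0.9, 2.2]
grip_width: 25.8
clock 5.33 pos [ 408.5 -305.3   31.3] ang 11.01 tilt [ 0. -0. -1.] F [ 0.3 -0.9  2.2] M [-0.01  0.04  0.03] w 25.8
shift [0.4 0.3 0. ] twist 0.01
```

```bash
python3 -m handwheel '20 0 0 0.8 0; 20 0 0 0.8 0; 46 0 0 0.8 0; 46 0 0 0.8 0; 46 0 0 0.8 0; 46 0 0 0.8 0; 46 0 0 -15 0; 46 0 0 -40 0; 46 0 0 -80 0; 46 0 0 -120 0'
python3 -m handwheel '46 0 0 0 0; 46 0 -50 -20 0; 46 0 -50 -20 0'
python3 -c "
from h import *
to(409,-305.5,31.3,11)
shot('wrist','wrist3')"
```

```text
clock: 6.17
position: [407.4, -304.1, 151.3]
tool_rot: [-3.124, -0.301, 0.003]
contact_force: [0.4, -1.3, 0.8]
grip_width: 45.9
clock: 6.42
position: [398.0, -253.3, 172.0]
tool_rot: [-3.125, -0.302, 0.0]
contact_force: [-0.4, 0.7, -0.6]
grip_width: 45.8
clock 6.42 pos [ 398.  -253.3  172. ] ang 11.06 tilt [-0.     0.002 -1.   ] F [-0.4  0.7 -0.6] M [ 0.09  0.01 -0.02] w 45.8
shift [  0.8  53.6 140.6] twist 0.06
```

View pics/wrist3.png

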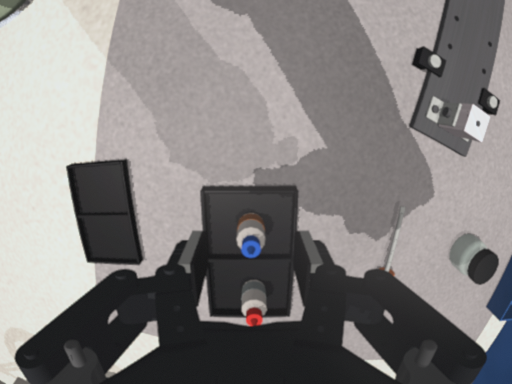

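The blue bottle stands in the empty half at (250,235), and the red one is undisturbed at (254,305). Next, the square.

```bash
python3 -c "
from h import *
to(419.5,290,200,-10.5)"
```

```text
clock 6.47 pos [ 397.8 -252.5  172.1] ang 11.14 tilt [-0.     0.002 -1.   ] F [-0.7  1.1  0.1] M [ 0.13  0.04 -0.06] w 45.7
shift [ 126.1 -528.1  -26.8] twist 21.64
```

```bash
python3 -m handwheel '50 126 -528 -27 21.6; 50 126 -528 -27 21.6; 50 126 -528 -27 21.6; 50 126 -528 -27 21.6; 50 126 -528 -27 21.6; 50 126 -528 -27 21.6; 50 126 -528 -27 21.6; 50 126 -528 -27 21.6; 50 126 -528 -27 21.6; 50 126 -528 -27 21.6'
python3 -c "
from h import *
to(419.5,290,200,-10.5)"
```

```text
clock: 7.3
position: [415.8, 149.4, 191.1]
tool_rot: [3.128, -0.289, 0.001]
contact_force: [0.9, -0.2, 0.7]
grip_width: 49.9
clock 7.3 pos [415.8 149.4 191.1] ang -10.56 tilt [ 0. -0. -1.] F [ 0.9 -0.2  0.7] M [-0.02 -0.1  -0.03] w 49.9
shift [ -22.1 -138.9   -9. ] twist -0.06
```

```bash
python3 -m handwheel '50 -22 -139 -9 0; 50 -22 -139 -9 0; 50 -22 -139 -9 0; 50 -22 -139 -9 0; 50 -22 -139 -9 0; 50 -22 -139 -9 0'
python3 -c "
from h import *
to(419.5,301,200,-10.5); shot('wrist','wrist4'); to(0,0,0); shot('scene','scene4')"
```

```text
clock: 7.8
position: [419.5, 288.6, 199.4]
tool_rot: [3.128, -0.286, -0.001]
contact_force: [0.3, 0.7, -0.6]
grip_width: 50.3
clock 7.8 pos [419.5 288.6 199.4] ang -10.44 tilt [-0.001 -0.001 -1.   ] F [ 0.3  0.7 -0.6] M [-0.04 -0.03  0.01] w 50.3
shift [ -2.3 -12.2  -0.6] twist 0.06
clock 7.85 pos [419.5 287.6 199.4] ang -10.55 tilt [-0.001 -0.001 -1.   ] F [ 0.6 -0.3 -0.6] M [-0.05  0.06  0.  ] w 49.8
shift [-359.6  359.2  200.2] twist None
```

View pics/wrist4.png

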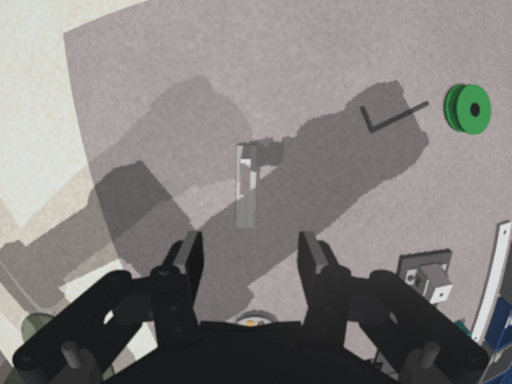

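Run:
```python
from h import *
v=V('wrist4');C=v.cloud()
cv2.imwrite('pics/w4c.png',cv2.resize(v.im[130:240,215:295,::-1],None,fx=5,fy=5,interpolation=cv2.INTER_CUBIC))
m=np.zeros((384,512),bool);m[135:235,228:270]=1
for z0,z1 in((12,24),(30,85),(88,105)):
    k=m&(C[...,2]>z0)&(C[...,2]<z1);ys,xs=np.where(k);Q=C[k];print(z0,z1,k.sum(),cv2.minAreaRect(Q[:,:2].astype(np.float32)),Q.mean(0).round(1),'px',xs.min(),xs.max(),ys.min(),ys.max())
```

```text
12 24 1200 ((412.4994812011719, 271.9076232910156), (95.02513885498047, 22.023818969726562), 78.36196899414062) [411.7 266.3  17.2] px 236 257 145 227
30 85 79 ((421.7521057128906, 318.2173767089844), (0.5796541571617126, 7.521465301513672), 78.2346420288086) [422.  318.2  60.2] px 242 250 147 156
88 105 365 ((419.1124572753906, 303.53240966796875), (30.15836524963379, 7.361802101135254), 79.37725067138672) [419.2 304.6  97. ] px 241 250 157 194
```

View pics/w4c.png

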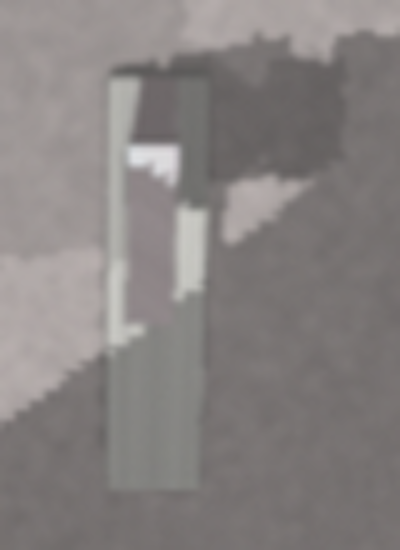

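The crop shows the square upright, stock 95 x 22 mm and blade 30 x 7.5 mm. Both estimates put its origin at (418.7, 301.6) with yaw −11.5°. Now to grip it.

```bash
python3 -c "
from h import *
to(418.7,301.6,46,-11.5)"
```

```text
clock 7.9 pos [419.5 287.  199.5] ang -10.62 tilt [-0.001 -0.001 -1.   ] F [ 0.2 -0.6  0.1] M [ 0.02  0.   -0.01] w 50.3
shift [ -3.4 -14.4 153.5] twist 0.88
```

```bash
python3 -m handwheel '50 -3 -14 30 0.9; 50 -3 -14 70 0.9; 50 -3 -14 100 0.9; 50 -3 -14 125 0.9; 50 -3 -14 142 0.9; 50 -3 -14 152 0.9; 50 -3 -14 153 0.9; 50 -3 -14 153 0.9; 50 -3 -14 153 0.9'
python3 -c "
from h import *
to(418.7,301.6,46,-11.5)"
```

```text
clock: 8.65
position: [420.5, 302.3, 48.2]
tool_rot: [-3.125, 0.315, -0.002]
contact_force: [0.9, 0.4, 0.3]
grip_width: 50.0
clock 8.65 pos [420.5 302.3  48.2] ang -11.53 tilt [ 0.002  0.001 -1.   ] F [0.9 0.4 0.3] M [ 0.03 -0.04 -0.01] w 50.0
shift [-1.6  1.1  2.2] twist -0.03
```

```bash
python3 -m handwheel '50 -1.6 1 2 0; 50 -1.6 1 2 0; 30 -1.6 1 2 0; 2 -1.6 1 2 0; 2 -1.6 1 2 0; 2 -1.6 1 2 0; 2 -1.6 1 2 0; 2 -1.6 1 2 0; 2 -1.6 1 2 0; 2 -1.6 1 2 0'
python3 -c "
from h import *
to(418.7,301.6,46,-11.5)"
```

```text
clock: 9.48
position: [417.8, 302.0, 45.5]
tool_rot: [-3.125, 0.314, -0.0]
contact_force: [-1.2, -0.6, 6.2]
grip_width: 7.1
clock 9.48 pos [417.8 302.   45.5] ang -11.47 tilt [ 0.     0.001 -1.   ] F [-1.2 -0.6  6.2] M [ 0.02  0.38 -0.03] w 7.1
shift [ 1.   0.2 -0.5] twist 0.03
```

```bash
python3 -m handwheel '2 0 0 -10 0; 2 0 0 -40 0; 2 0 0 -80 0; 2 0 0 -110 0; 2 0 0 -110 0; 2 0 0 -110 0'
python3 - <<'E'
from h import *
to(0,0,0)
v=V('wrist1');C=v.cloud()
sub=np.zeros((384,512),bool);sub[60:255,190:300]=1
m=sub&(C[...,2]>7)&(C[...,2]<17)
L=[];Rr=[]
for row in range(85,250):
    k=np.where(m[row])[0]
    if len(k)>5: L.append(v.plane(k.min()-.5,row,12)[:2]);Rr.append(v.plane(k.max()+.5,row,12)[:2])
T=[]
for col in range(212,276):
    k=np.where(m[:,col])[0]; T.append(v.plane(col,k.min()-.5,12)[:2])
def fit(E,n):
    E=np.array(E,np.float32);l=cv2.fitLine(E,cv2.DIST_HUBER,0,.01,.01).ravel();d=(E-l[2:])@np.array([-l[1],l[0]]);print(n,'ang',np.degrees(np.arctan2(l[1],l[0])).round(2),'pt',l[2:].round(1),'res',np.median(abs(d)).round(2));return l
l=fit(L,'L');q=fit(Rr,'R');t=fit(T,'T')
a=np.mean([np.degrees(np.arctan2(x[1],x[0]))%180 for x in(l,q)]);print(a)
for a in (a,82.3):
    y=np.array([np.cos(np.radians(a)),np.sin(np.radians(a))]);x=np.array([y[1],-y[0]])
    print('x edges',l[2:]@x,q[2:]@x,'width',(q[2:]-l[2:])@x,'end y',t[2:]@y)
    c=x*((l[2:]+q[2:])@x/2)+y*(t[2:]@y-150);print('frame',c.round(1),'seat',(c+105*y).round(1))
E
```

```text
clock: 9.98
position: [418.7, 302.2, 156.6]
tool_rot: [-3.124, 0.314, -0.005]
contact_force: [0.0, 0.0, -4.0]
grip_width: 7.2
clock 9.98 pos [418.7 302.2 156.6] ang -11.48 tilt [ 0.003  0.001 -1.   ] F [ 0.  0. -4.] M [0.06 0.   0.01] w 7.2
shift [-350.7  379.8  154.9] twist None
L ang 81.93 pt [587.7  32.4] res 0.29
R ang 81.87 pt [679.4  44. ] res 0.31
T ang -8.05 pt [645.3 126.9] res 0.11
81.90141
x edges 577.26306 666.40454 width 89.14154 end y 216.58286
frame [625.  -21.7] seat [639.8  82.3]
x edges 578.0480025249244 667.3573627472053 width 89.3093602222809 end y 212.25798549412022
frame [625.4 -21.7] seat [639.5  82.3]
```

Frame yaw is −8.1° and the plate width measures 89 mm, which agrees with 90. The seat is at (639.8, 82.3). Carrying the square to a point about 20 mm short of the seat.

```bash
python3 -c "
from h import *
to(634.6,45.7,157,-8.1)"
```

```text
clock 9.98 pos [418.7 302.2 156.6] ang -11.48 tilt [ 0.003  0.001 -1.   ] F [ 0.  0. -4.] M [0.06 0.   0.01] w 7.2
shift [262.6 208.4  -0. ] twist -3.38
```

```bash
python3 -m handwheel '2 20 16 0 0; 2 50 40 0 -1; 2 80 63 0 -3.4; 2 110 87 0 -3.4; 2 140 111 0 -3.4; 2 170 135 0 -3.4; 2 200 159 0 -3.4; 2 230 183 0 -3.4; 2 252 200 0 -3.4; 2 262 208 0 -3.4'
python3 -m handwheel '2 0 0 0 0; 2 0 0 0 0; 2 0 0 30 0; 2 0 0 50 0; 2 0 0 50 0; 2 0 0 50 0; 2 0 0 50 0'
python3 -c "
from h import *
to(634.6,45.7,57.5,-8.1); shot('wrist','wrist5');shot('side','side5')"
```

```text
clock: 10.82
position: [633.9, 42.1, 152.1]
tool_rot: [3.132, -0.227, -0.004]
contact_force: [0.5, 0.7, -3.9]
grip_width: 7.4
clock: 11.4
position: [632.8, 46.8, 105.8]
tool_rot: [-3.134, 0.219, 0.0]
contact_force: [0.3, 0.8, -4.5]
grip_width: 7.1
clock 11.4 pos [632.8  46.8 105.8] ang -7.99 tilt [-0.  0. -1.] F [ 0.3  0.8 -4.5] M [ 0.1  -0.03  0.01] w 7.1
shift [ 1.9  0.8 48.3] twist 0.11
```

View pics/wrist5.png

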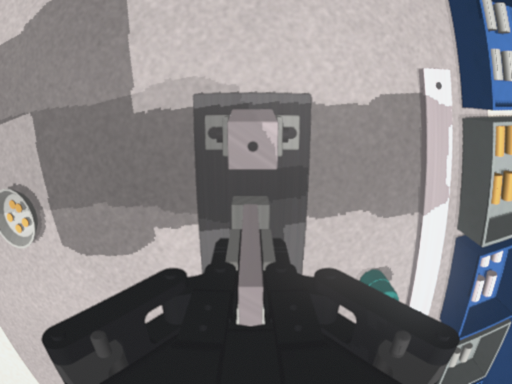

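Run:
```python
from h import *
v=V('side5');cv2.imwrite('pics/s5c.png',cv2.resize(v.im[140:280,140:300,::-1],None,fx=4.5,fy=4,interpolation=cv2.INTER_CUBIC))
v=V('wrist5');cv2.imwrite('pics/w5c.png',cv2.resize(v.im[60:220,170:330,::-1],None,fx=3.7,fy=3.7,interpolation=cv2.INTER_CUBIC))
```

```text
(no output)
```

View pics/s5c.png

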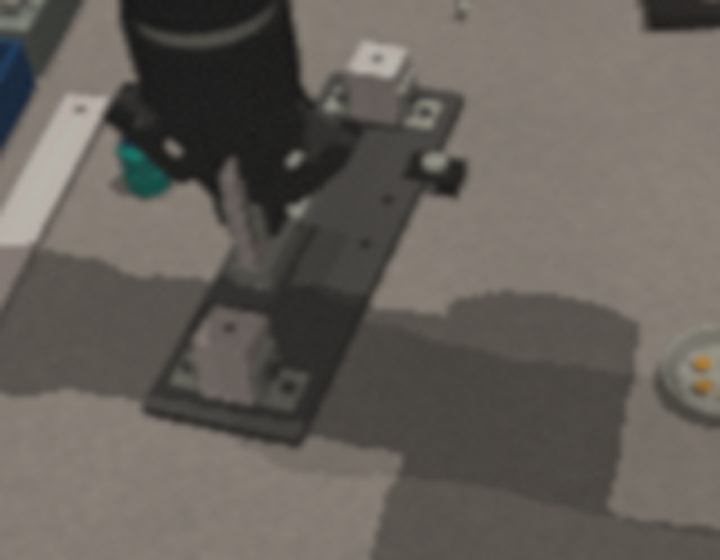

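View pics/w5c.png

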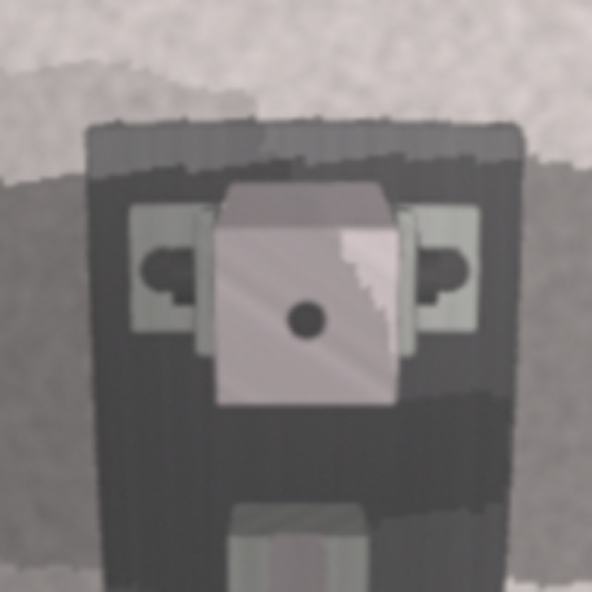

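The wrist view shows the square hanging level in the jaws, stock nose at (250,205), short of the leaning post at (252,140). I'll check lateral alignment and yaw against the frame.

Run:
```python
from h import *
v=V('wrist5');C=v.cloud()
a=np.radians(81.9);y=np.array([np.cos(a),np.sin(a),0]);x=np.array([y[1],-y[0],0]);O=np.array([639.8,82.3,0])
F=np.stack([(C-O)@x,(C-O)@y,C[...,2]],-1)
def sec(n,m,rows,z):
    cs=[];w=[];pts=[]
    for row in rows:
        k=np.where(m[row])[0]
        if len(k)<4: continue
        p=v.plane(k.min()-.5,row,z);q=v.plane(k.max()+.5,row,z);cs.append([(p+q-2*O)@x/2,(p+q-2*O)@y/2]);w.append((q-p)@x)
    cs=np.array(cs);f=np.polyfit(cs[:,1],cs[:,0],1);print(n,len(cs),'centre x',np.median(cs[:,0]).round(2),'width',np.median(w).round(1),'slope deg(centreline dx/dy)',np.degrees(f[0]).round(2), 'y',cs[:,1].min().round(1),cs[:,1].max().round(1))
sub=np.zeros((384,512),bool);sub[80:240,180:325]=1
sec('plate',sub&(abs(F[...,2]-12)<6)|(sub&(F[...,2]>7)),range(178,195),12)
sec('posttop',sub&(F[...,2]>54)&(F[...,2]<70)&(F[...,1]>-15),range(125,165),62)
zs=F[...,2];m=sub&(zs>70)&(zs<88);m[:200]=0
ys,xs=np.where(m);print(ys.min(),ys.max(),np.median(zs[m]))
sec('stock',m&(abs(F[...,0])<16),range(206,232),np.median(zs[m]))
m=sub&(zs>95)&(abs(F[...,0])<10);m[:200]=0;ys,xs=np.where(m);print('blade face',F[m].min(0).round(1),F[m].max(0).round(1),F[m].mean(0).round(1))
m=sub&(zs>48)&(zs<70)&(F[...,1]>-20);m[170:]=0
p=F[m];print('post top min/max y',p[:,1].min(),p[:,1].max(),'z',p[:,2].min(),np.median(p[:,2]))
# top plane slope
k=m.copy();f=np.linalg.lstsq(np.c_[p[:,1],np.ones(len(p))],p[:,2],rcond=None)[0];print('top slope rad',np.arctan(f[0]))
```

```text
plate 17 centre x -0.18 width 89.5 slope deg(centreline dx/dy) -2.76 y -33.6 -20.4
posttop 40 centre x -0.22 width 29.4 slope deg(centreline dx/dy) 0.07 y 0.7 24.1
200 228 77.37104265712851
stock 23 centre x -1.11 width 21.9 slope deg(centreline dx/dy) -0.05 y -34.2 -20.5
blade face [-10.  -30.   95.1] [  9.7  35.9 236.6] [ -0.8 -20.1 111.7]
post top min/max y -2.807360075762439 28.276092785979547 z 48.02737949838798 60.95268344838517
top slope rad 0.03455322487377514
```

Alignment is good: yaw matches within 0.1°, the square is 0.9 mm off-centre, and the heel is 20 mm short of the seat. The post's top edge leans about 2.8 mm inward, roughly 0.09 rad. Lowering onto the plate.

```bash
python3 -m handwheel '2 1 0 20 0; 2 1 0 35 0; 2 1 0 43 0; 2 1 0 46 0; 2 1 0 46 0; 2 1 0 46 0'; python3 -m handwheel '2 0 0 1 0; 2 0 0 2 0; 2 0 0 2 0'
python3 -c "
from h import *
to(634.6,45.7,57.5,-8.1)"
```

```text
clock: 12.0
position: [634.7, 45.6, 60.1]
tool_rot: [-3.134, 0.221, -0.002]
contact_force: [0.9, -0.1, -4.5]
grip_width: 7.7
clock: 12.25
position: [634.4, 45.6, 57.6]
tool_rot: [-3.134, 0.221, -0.001]
contact_force: [-0.8, -0.2, -4.3]
grip_width: 7.5
clock 12.25 pos [634.4  45.6  57.6] ang -8.07 tilt [ 0.001  0.    -1.   ] F [-0.8 -0.2 -4.3] M [0.08 0.   0.01] w 7.5
shift [ 0.2 -0.1  0.1] twist 0.03
```

```bash
python3 -m handwheel '2 0 0 0.5 0; 2 0 0 1 0; 2 0 0 1 0; 2 0 0 1 0'; python3 -m handwheel '2 0 0 0.5 0; 2 0 0 1 0; 2 0 0 1 0; 2 0 0 1 0'
python3 -c "
from h import *
to(634.6,45.7,57.5,-8.1)"
```

```text
clock: 12.58
position: [634.5, 45.6, 57.5]
tool_rot: [3.134, -0.221, 0.002]
contact_force: [-3.5, 0.3, 4.8]
grip_width: 7.1
clock: 12.92
position: [634.5, 45.6, 57.5]
tool_rot: [3.134, -0.221, 0.003]
contact_force: [-5.1, -0.1, 12.3]
grip_width: 7.3
clock 12.92 pos [634.5  45.6  57.5] ang -8.07 tilt [ 0.002 -0.    -1.   ] F [-5.1 -0.1 12.3] M [0.09 1.17 0.  ] w 7.3
shift [ 0.  -0.1 -0. ] twist 0.03
```

The stock touched down at z = 57.5, as predicted. Now sliding in with a light downforce.

```bash
python3 -m handwheel '2 0 -3 -0.5 0; 2 0 -6 -0.5 0; 2 0 -9 -0.5 0; 2 0 -12 -0.5 0; 2 0 -14 -0.5 0; 2 0 -15 -0.5 0; 2 0 -15 -0.5 0; 2 0 -15 -0.5 0'
python3 -c "
from h import *
to(634.6,45.7,57.5,-8.1)
s=r.state();a=np.radians(81.9);print('heel y rel seat',(s['position'][:2]-[639.8,82.3])@[np.cos(a),np.sin(a)]+17,'Fy',s['contact_force'][:2]@[np.cos(a),np.sin(a)])"
```

```text
clock: 13.58
position: [638.2, 59.7, 57.5]
tool_rot: [3.132, -0.222, 0.007]
contact_force: [-0.4, -2.3, 7.2]
grip_width: 7.4
clock 13.58 pos [638.2  59.7  57.5] ang -8.1 tilt [ 0.004 -0.002 -1.   ] F [-0.4 -2.3  7.2] M [-0.47  0.07 -0.02] w 7.4
shift [-1.6 14.4  0. ] twist 0.0
heel y rel seat -5.583659598583473 Fy -2.324118574760488
```

```bash
cat > m.py <<'E'
from h import *
s=r.state();a=np.radians(81.9);y=np.array([np.cos(a),np.sin(a),0]);x=np.array([y[1],-y[0],0])
R=Ro.from_rotvec(s['tool_rot']).as_matrix()
print('clk %.2f heely %.2f x %.2f z %.2f | Fx %.1f Fy %.1f Fz %.1f Mx %.2f | tilt y %.4f x %.4f'%(s['clock'],(s['position']-[639.8,82.3,0])@y+17,(s['position']-[639.8,82.3,0])@x,s['position'][2],s['contact_force']@x,s['contact_force']@y,s['contact_force'][2],s['moment']@x,R[:,2]@y,R[:,2]@x))
E
python3 -m handwheel '2 0 -1 0 0; 2 0 -2 0 0; 2 0 -2 0 0; 2 0 -2 0 0'|tail -2; python3 m.py;python3 -m handwheel '2 0 -1 0 0; 2 0 -1 0 0; 2 0 -1 0 0'|tail -2;python3 m.py
```

```text
contact_force: [-0.2, -2.5, 5.3]
grip_width: 6.8
clk 13.92 heely -3.76 x 1.62 z 57.51 | Fx 0.1 Fy -2.5 Fz 5.3 Mx -0.49 | tilt y -0.0015 x 0.0045
contact_force: [-1.0, -3.0, 6.7]
grip_width: 7.1
clk 14.17 heely -2.83 x 1.66 z 57.51 | Fx -0.6 Fy -3.1 Fz 6.7 Mx -0.60 | tilt y -0.0016 x 0.0045
```

```bash
python3 -m handwheel '2 0 -1 0 0; 2 0 -1 0 0; 2 0 -1 0 0'|tail -2;python3 m.py; python3 -m handwheel '2 0 -1 0 0; 2 0 -1 0 0; 2 0 -1 0 0'|tail -2;python3 m.py
```

```text
contact_force: [-1.3, -5.0, 5.9]
grip_width: 7.1
clk 14.42 heely -2.64 x 1.64 z 57.51 | Fx -0.6 Fy -5.2 Fz 5.9 Mx -0.99 | tilt y -0.0032 x 0.0045
contact_force: [-0.5, -6.4, 6.9]
grip_width: 7.1
clk 14.67 heely -2.11 x 1.69 z 57.55 | Fx 0.4 Fy -6.4 Fz 6.9 Mx -1.24 | tilt y -0.0042 x 0.0045
```

```bash
python3 -c "
from h import *
shot('wrist','wrist6')
v=V('wrist6');cv2.imwrite('pics/w6c.png',cv2.resize(v.im[60:240,170:330,::-1],None,fx=3.3,fy=3.3,interpolation=cv2.INTER_CUBIC))"
```

```text
(no output)
```

View pics/w6c.png

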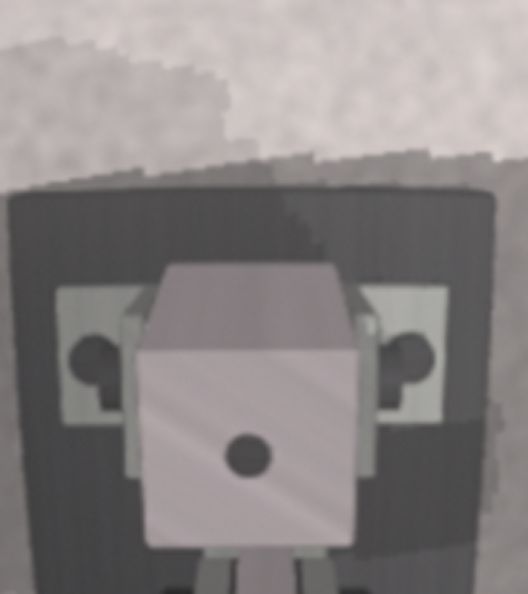

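The blade is in contact with the post's top edge, centred on it, and the push reads 6 N. I'll continue in small steps with more downforce.

```bash
python3 -m handwheel '2 0 -0.7 0.6 0; 2 0 -0.7 0.6 0; 2 0 -0.7 0.6 0'|tail -2;python3 m.py; python3 -m handwheel '2 0 -0.7 0 0; 2 0 -0.7 0 0; 2 0 -0.7 0 0'|tail -2;python3 m.py;python3 -m handwheel '2 0 -0.7 0.2 0; 2 0 -0.7 0.2 0; 2 0 -0.7 0.2 0'|tail -2;python3 m.py
```

```text
contact_force: [-2.2, -7.0, 10.5]
grip_width: 7.4
clk 14.97 heely -1.89 x 1.77 z 57.55 | Fx -1.2 Fy -7.3 Fz 10.5 Mx -1.54 | tilt y -0.0051 x 0.0049
contact_force: [-2.2, -8.6, 10.3]
grip_width: 7.4
clk 15.22 heely -1.14 x 1.93 z 57.55 | Fx -0.9 Fy -8.8 Fz 10.3 Mx -1.46 | tilt y -0.0050 x 0.0052
contact_force: [-2.7, -8.0, 10.5]
grip_width: 7.3
clk 15.47 heely -0.51 x 2.11 z 57.55 | Fx -1.5 Fy -8.3 Fz 10.5 Mx -1.59 | tilt y -0.0051 x 0.0055
```

The push is steady at about 8 N as the post swings. The square is about 2 mm off-centre in x, and both the image and the pose agree on that. I'll ease off and centre it.

```bash
python3 -m handwheel '2 0 2 -0.8 0; 2 -1 2 -0.8 0; 2 -2 2 -0.8 0; 2 -2 2 -0.8 0; 2 -2 2 -0.8 0'|tail -2;python3 m.py
python3 -c "
from h import *
shot('wrist','wrist7')
v=V('wrist7');cv2.imwrite('pics/w7c.png',cv2.resize(v.im[60:240,170:330,::-1],None,fx=3.3,fy=3.3,interpolation=cv2.INTER_CUBIC))"
```

```text
contact_force: [3.0, -4.1, 6.3]
grip_width: 7.3
clk 15.88 heely -0.52 x 0.51 z 57.52 | Fx 3.5 Fy -3.6 Fz 6.3 Mx -0.62 | tilt y -0.0011 x 0.0063
```

View pics/w7c.png

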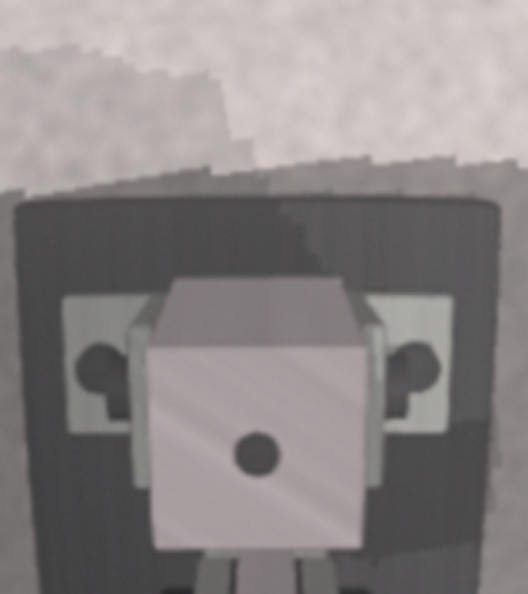

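```bash
python3 -m handwheel '2 0.5 -1.5 0.5 0; 2 0.5 -1.5 0.5 0; 2 0.5 -1.5 0.5 0'|tail -2;python3 m.py; python3 -m handwheel '2 0 -0.7 0.3 0; 2 0 -0.7 0.3 0; 2 0 -0.7 0.3 0'|tail -2;python3 m.py;python3 -m handwheel '2 0 -0.5 0.2 0; 2 0 -0.5 0.2 0; 2 0 -0.5 0.2 0'|tail -2;python3 m.py
```

```text
contact_force: [-1.8, -6.8, 11.6]
grip_width: 7.4
clk 16.18 heely -0.25 x 0.64 z 57.51 | Fx -0.8 Fy -6.9 Fz 11.6 Mx -1.40 | tilt y -0.0039 x 0.0056
contact_force: [-1.2, -8.6, 12.1]
grip_width: 7.4
clk 16.43 heely -0.18 x 0.64 z 57.52 | Fx 0.1 Fy -8.7 Fz 12.1 Mx -1.72 | tilt y -0.0051 x 0.0057
contact_force: [-1.9, -9.0, 14.4]
grip_width: 7.3
clk 16.68 heely 0.12 x 0.71 z 57.52 | Fx -0.6 Fy -9.1 Fz 14.4 Mx -1.84 | tilt y -0.0055 x 0.0059
```

```bash
for i in 1; do python3 -m handwheel '2 0 -0.5 0.2 0; 2 0 -0.5 0.2 0; 2 0 -0.5 0.2 0'|tail -2;python3 m.py; python3 -m handwheel '2 0 -0.5 0.2 0; 2 0 -0.5 0.2 0; 2 0 -0.5 0.2 0'|tail -2;python3 m.py; python3 -m handwheel '2 0 -0.5 0 0; 2 0 -0.5 0 0; 2 0 -0.5 0 0'|tail -2;python3 m.py; done
```

```text
contact_force: [-2.0, -9.3, 15.6]
grip_width: 7.3
clk 16.93 heely 0.53 x 0.78 z 57.52 | Fx -0.6 Fy -9.5 Fz 15.6 Mx -1.92 | tilt y -0.0056 x 0.0061
contact_force: [-2.9, -8.9, 17.0]
grip_width: 7.4
clk 17.18 heely 0.94 x 0.90 z 57.53 | Fx -1.6 Fy -9.2 Fz 17.0 Mx -1.97 | tilt y -0.0058 x 0.0064
contact_force: [-2.1, -9.3, 16.5]
grip_width: 7.4
clk 17.43 heely 1.38 x 0.94 z 57.51 | Fx -0.8 Fy -9.5 Fz 16.5 Mx -2.03 | tilt y -0.0059 x 0.0064
```

```bash
python3 -m handwheel '2 0 -0.5 0 0; 2 0 -0.5 0 0; 2 0 -0.5 0 0'|tail -1;python3 m.py; python3 -m handwheel '2 0 -0.5 0 0; 2 0 -0.5 0 0; 2 0 -0.5 0 0'|tail -1;python3 m.py; python3 -c "
from h import *
shot('wrist','wrist8');shot('scene','scene8')
v=V('wrist8');cv2.imwrite('pics/w8c.png',cv2.resize(v.im[60:240,170:330,::-1],None,fx=3.3,fy=3.3,interpolation=cv2.INTER_CUBIC))
v=V('scene8');cv2.imwrite('pics/sc8c.png',cv2.resize(v.im[170:290,220:340,::-1],None,fx=5,fy=5,interpolation=cv2.INTER_CUBIC))"
```

```text
grip_width: 7.8
clk 17.68 heely 1.47 x 0.94 z 57.51 | Fx -0.8 Fy -10.8 Fz 16.9 Mx -2.23 | tilt y -0.0068 x 0.0064
grip_width: 7.6
clk 17.93 heely 1.55 x 0.95 z 57.54 | Fx -0.2 Fy -11.2 Fz 17.6 Mx -2.42 | tilt y -0.0077 x 0.0064
```

View pics/w8c.png

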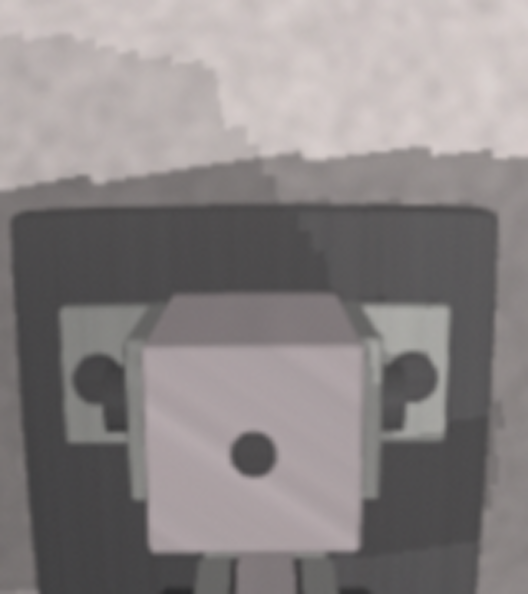

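View pics/sc8c.png

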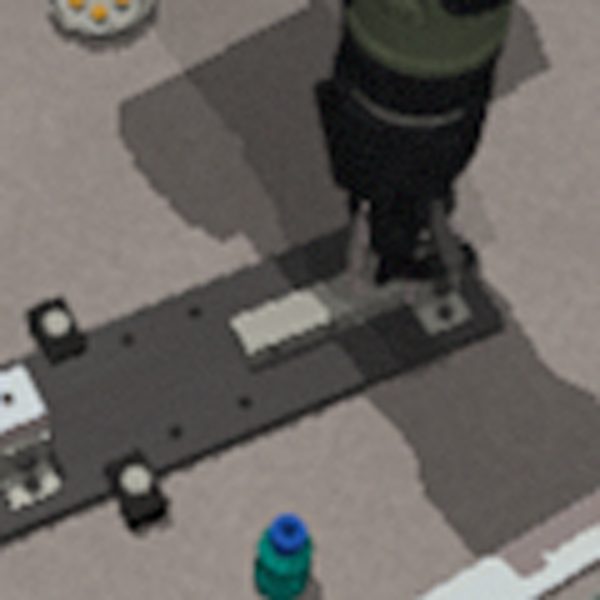

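```bash
cat > lean.py <<'E'
import sys
from h import *
a=np.radians(81.9);y=np.array([np.cos(a),np.sin(a),0]);O=np.array([639.8,82.3,0])
for tag in sys.argv[1:]:
    v=V(tag);g=cv2.GaussianBlur(cv2.cvtColor(v.im,cv2.COLOR_RGB2GRAY),(0,0),.7).astype(float);C=v.cloud()
    top=[];bot=[];inn=[];pl=[]
    # columns of the post top
    m=(C[...,2]>54)&(C[...,2]<72);m[:80]=0;m[230:]=0;m[:,:190]=0;m[:,300:]=0
    F=(C-O)@y;m&=(F>-8)&(F<40)
    n,l,s,c=cv2.connectedComponentsWithStats(m.astype(np.uint8));k=1+s[1:,4].argmax();x0,y0,w,h=s[k,:4]
    for col in range(x0+w//3-2,x0+2*w//3+2):
        # depth step: plate behind -> face; use gradient of brightness near expected rows
        P0=v.c;
        def row_of(zz,yy,lo=-6,hi=6):
            # expected row then subpixel max gradient
            u=col;rows=np.arange(80,230);ys=np.array([(v.plane(u,rr,zz)-O)@y for rr in rows]);r0=rows[abs(ys-yy).argmin()]
            seg=np.arange(r0+lo,r0+hi);gr=g[seg+1,u]-g[seg-1,u];i=abs(gr).argmax()
            if 0<i<len(seg)-1:
                q=abs(gr);dd=q[i-1]-2*q[i]+q[i+1];off=.5*(q[i-1]-q[i+1])/dd if dd else 0
            else: off=0
            return (v.plane(u,seg[i]+off,zz)-O)@y
        top.append(row_of(62,27));bot.append(row_of(12,30));pl.append(row_of(12,45))
    t,b,p=map(np.median,(top,bot,pl));print(tag,'outer top y %.2f foot y %.2f plate end %.2f lean %.4f'%(t,b,p,(b-t)/50),np.std(top).round(2),np.std(bot).round(2))
E
python3 lean.py wrist1 wrist5 wrist6 wrist7 wrist8
```

```text
wrist1 outer top y 26.37 foot y 28.19 plate end 45.74 lean 0.0364 0.07 0.09
wrist5 outer top y 26.31 foot y 32.84 plate end 45.69 lean 0.1306 0.03 0.05
wrist6 outer top y 26.73 foot y 32.22 plate end 46.15 lean 0.1098 0.02 0.02
wrist7 outer top y 28.71 foot y 31.27 plate end 46.16 lean 0.0512 0.03 0.07
wrist8 outer top y 29.85 foot y 30.27 plate end 46.50 lean 0.0083 0.29 0.05
```

The post's lean has come down from 0.13 to about 0.008 rad, and force is now rising without motion, so it is almost flush. Pushing a bit more, within the 12–16 N window.

```bash
python3 -m handwheel '2 0 -0.5 0.3 0; 2 0 -0.5 0.3 0; 2 0 -0.5 0.3 0'|tail -1;python3 m.py; python3 -m handwheel '2 0 -0.5 0.2 0; 2 0 -0.5 0.2 0; 2 0 -0.5 0.2 0'|tail -1;python3 m.py; python3 -c "
from h import *
shot('wrist','wrist9')"; python3 lean.py wrist9
```

```text
grip_width: 7.6
clk 18.28 heely 1.55 x 0.97 z 57.54 | Fx -1.6 Fy -13.9 Fz 19.5 Mx -2.74 | tilt y -0.0087 x 0.0065
grip_width: 7.1
clk 18.53 heely 1.60 x 0.97 z 57.52 | Fx -2.7 Fy -14.7 Fz 20.5 Mx -3.05 | tilt y -0.0096 x 0.0065
wrist9 outer top y 29.52 foot y 30.17 plate end 46.50 lean 0.0131 1.11 0.05
```

It has stopped firmly: no motion as push went from 11 to 15 N. Now I'll ease the push to a holding level and keep the downforce so the stock stays flat.

```bash
python3 -m handwheel '2 0 1 0.3 0; 2 0 1.8 0.5 0; 2 0 1.8 0.5 0; 2 0 1.8 0.5 0'|tail -1;python3 m.py; python3 -c "
from h import *
shot('wrist','wrist10');shot('side','side10');shot('scene','scene10')
v=V('wrist10');cv2.imwrite('pics/w10c.png',cv2.resize(v.im[60:240,170:330,::-1],None,fx=3.3,fy=3.3,interpolation=cv2.INTER_CUBIC))
v=V('side10');cv2.imwrite('pics/s10c.png',cv2.resize(v.im[150:270,150:270,::-1],None,fx=5,fy=5,interpolation=cv2.INTER_CUBIC))"; python3 lean.py wrist10;python3 m.py
```

```text
grip_width: 7.2
clk 18.92 heely 1.45 x 1.00 z 57.47 | Fx -3.8 Fy -10.5 Fz 22.5 Mx -2.19 | tilt y -0.0062 x 0.0068
wrist10 outer top y 29.77 foot y 30.25 plate end 46.48 lean 0.0095 0.27 0.07
clk 19.07 heely 1.49 x 1.03 z 57.52 | Fx -3.1 Fy -10.7 Fz 23.7 Mx -2.25 | tilt y -0.0063 x 0.0070
```

View pics/w10c.png

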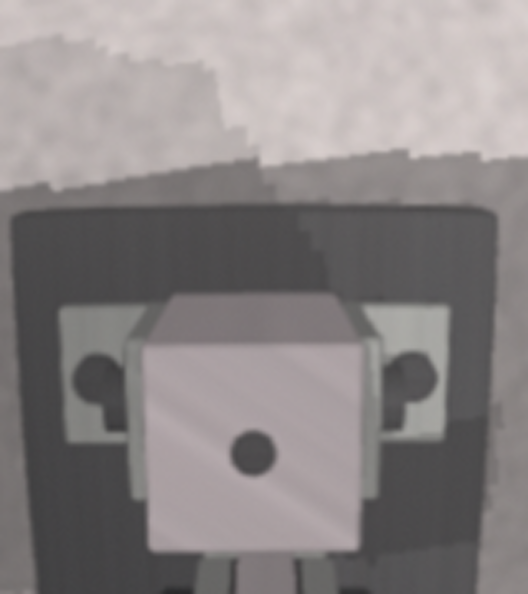

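View pics/s10c.png

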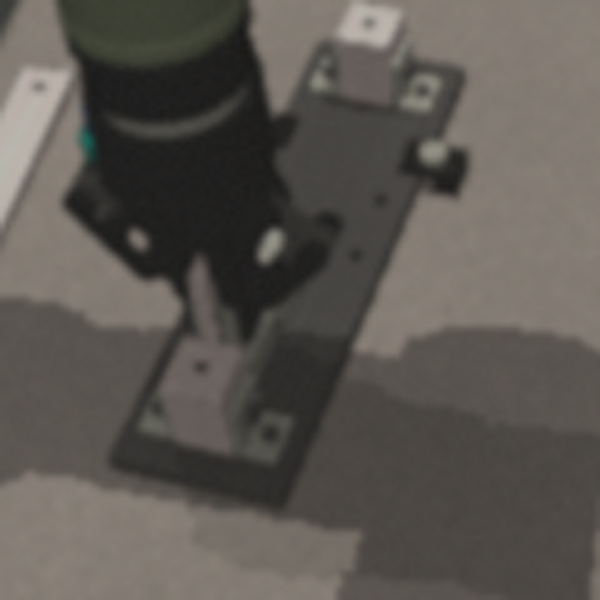

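The wrist crop shows the post top square in view, with the blade against it at (267,560). I'll check stock flatness from scene depth before settling the final hold.

```bash
cat > flat.py <<'E'
import sys
from h import *
a=np.radians(81.9);y=np.array([np.cos(a),np.sin(a),0]);x=np.array([y[1],-y[0],0]);O=np.array([639.8,82.3,0])
for t in sys.argv[1:]:
    v=V(t);C=v.cloud();F=np.stack([(C-O)@x,(C-O)@y,C[...,2]],-1)
    for n,mm in(('stock',(abs(F[...,0])<8)&(F[...,1]>-92)&(F[...,1]<-32)&(F[...,2]>24)&(F[...,2]<36)),('plate',(abs(F[...,0])>17)&(abs(F[...,0])<40)&(F[...,1]>-150)&(F[...,1]<-25)&(F[...,2]>5)&(F[...,2]<19))):
        P=F[mm];A=np.c_[P[:,1]+60,P[:,0],np.ones(len(P))];s,res,_,_=np.linalg.lstsq(A,P[:,2],rcond=None);e=P[:,2]-A@s;cov=np.linalg.inv(A.T@A)*e.var();print(t,n,len(P),'slope y %.4f x %.4f z0 %.2f'%tuple(s),'se',np.sqrt(np.diag(cov)).round(4),P[:,1].min().round(1))
E
python3 flat.py scene8 scene10 side10
```

```text
scene8 stock 111 slope y -0.0080 x 0.0105 z0 28.69 se [0.0095 0.037  0.1641] -91.0
scene8 plate 719 slope y 0.0012 x 0.0007 z0 10.58 se [0.002  0.0024 0.0913] -150.0
scene10 stock 116 slope y -0.0193 x -0.0090 z0 28.77 se [0.0091 0.0358 0.1594] -91.4
scene10 plate 711 slope y 0.0008 x -0.0006 z0 10.42 se [0.002  0.0025 0.0946] -150.0
side10 stock 14 slope y -0.0010 x -0.0095 z0 30.91 se [0.0407 0.1588 0.2546] -92.0
side10 plate 355 slope y -0.0003 x -0.0020 z0 12.47 se [0.0017 0.0043 0.133 ] -149.7
```

```bash
python3 -m handwheel '2 0 0.8 0 0; 2 0 0.8 0 0; 2 0 0.8 0 0'|tail -1;python3 m.py; python3 -m handwheel '2 0 0 0 0; 2 0 0 0 0; 2 0 0 0 0; 2 0 0 0 0; 2 0 0 0 0; 2 0 0 0 0'|tail -1;python3 m.py; python3 -c "
from h import *
shot('wrist','wrist11');shot('scene','scene11')";python3 lean.py wrist11;python3 flat.py scene11
```

```text
grip_width: 7.3
clk 19.32 heely 1.37 x 1.01 z 57.47 | Fx -2.9 Fy -8.1 Fz 22.4 Mx -1.83 | tilt y -0.0047 x 0.0069
grip_width: 6.7
clk 19.82 heely 1.35 x 1.01 z 57.46 | Fx -2.4 Fy -8.7 Fz 21.9 Mx -1.80 | tilt y -0.0048 x 0.0069
wrist11 outer top y 29.64 foot y 30.24 plate end 46.45 lean 0.0120 1.36 0.03
scene11 stock 110 slope y -0.0201 x 0.0283 z0 28.58 se [0.0099 0.0391 0.1707] -91.4
scene11 plate 718 slope y 0.0016 x -0.0007 z0 10.47 se [0.002  0.0025 0.0929] -149.9
```

The post is at its stop and the hold is stable. I'll shift the balance slightly so the net force on the post stays comfortably above 3 N, then check steadiness over time.

```bash
python3 -m handwheel '2 0 -0.5 -0.4 0; 2 0 -0.5 -0.4 0; 2 0 -0.5 -0.4 0; 2 0 -0.5 -0.4 0; 2 0 -0.5 -0.4 0; 2 0 -0.5 -0.4 0'|tail -1;python3 m.py; python3 -m handwheel '2 0 0 0 0; 2 0 0 0 0; 2 0 0 0 0; 2 0 0 0 0; 2 0 0 0 0; 2 0 0 0 0; 2 0 0 0 0; 2 0 0 0 0; 2 0 0 0 0; 2 0 0 0 0'|tail -1;python3 m.py; python3 -c "
from h import *
shot('wrist','wrist12');shot('scene','scene12')";python3 lean.py wrist12
```

```text
grip_width: 7.4
clk 20.42 heely 1.44 x 0.95 z 57.46 | Fx -2.1 Fy -9.4 Fz 20.6 Mx -2.02 | tilt y -0.0058 x 0.0067
grip_width: 6.9
clk 21.25 heely 1.43 x 0.98 z 57.49 | Fx -2.6 Fy -9.4 Fz 19.7 Mx -2.01 | tilt y -0.0057 x 0.0067
wrist12 outer top y 29.74 foot y 30.25 plate end 46.47 lean 0.0104 0.41 0.06
```

View pics/scene12.png

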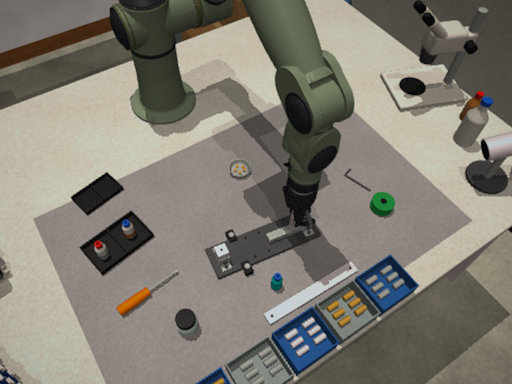

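View pics/wrist12.png

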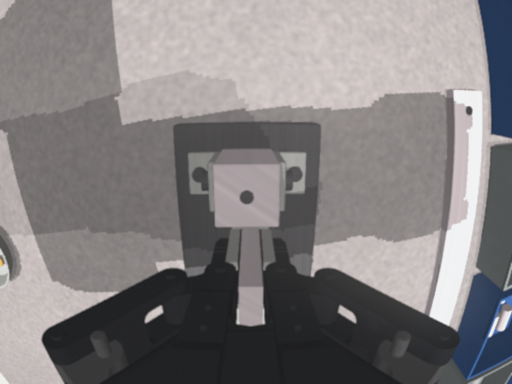

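The wrist view shows the post against the blade and centred on it. The scene view shows both bottles standing in the tray at (101,250) and (128,230), with everything else in place. Forces have been steady for a second, so I'm handing in.

```bash
python3 -c "
from workcell import r
print(r.finish_job())"; python3 m.py
```

```text
the job is handed in; nothing more can be done
None
the job is handed in; nothing more can be done
```

The blue-capped bottle is standing in the empty half of the large tray. The square is seated in the corner against the loose post, and I handed the job in at about 21 s with the arm still gripping and pressing it.

**Bottle:** the wrist and scene pictures show it upright in its compartment, and the red-capped one undisturbed beside it.

**Square and post:**
- **Seating:** the square stopped moving while the push rose from 11 to 15 N, so I took it as flush. I then eased the push off.
- **Hold:** the last readings were about 9.4 N toward the post and 20 N down, unchanged over the final second.

**Checks that were less certain:**
- **Post lean:** the wrist picture gave 0.010 rad at the end, down from 0.13. I put most of that down to camera pitch error, because the plate end also read about 1.5 mm off.
- **Stock flatness:** depth readings put the stock 18.1 to 18.4 mm above the plate, against 18 mm nominal. The slope was −0.02 ± 0.01, too coarse to rule out the tail being lifted a few tenths of a millimetre.
- **Tool tilt:** it was about 0.006 rad forward and 0.007 rad sideways while pressing. I read that as give in the arm and pads, but did not prove it.
- **Centring:** the square sat about 1 mm to the +x side of the plate's centre line.

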